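# Load the paper roll into the log printer

## Robot

A 6-joint arm with a two-finger parallel gripper is mounted at the origin on the work surface. World frame = base frame: x ahead of the robot, y to its left, z up, the work surface at z = 0. Lengths are in mm, angles in rad, forces in N, time in s.
With the tool pointing down it reaches from about 275 to 1000 mm from the base axis. Payload 8.4 kg.
Tool frame: the origin (TCP) lies midway between the tips of the shut fingers; the grasp point (between the pads) lies 19 mm behind it; z points along the fingers, y is the direction in which the jaws open and shut (so a half turn about z gives the same grasp; the last joint's range is limited). The gripper opens to 85 mm and grips with 20 to 120 N. Pads are 22 mm wide; open, the fingers measure 114 mm over their backs; the gripper's body (76 mm by 85 mm) begins 54 mm behind the grasp point. The pads swing forward as they close: fully open they stand 13 mm farther back than shut.
Start: joints at [-1.228, 0.353, 1.633, -0, 1.155, -0.002], TCP at [211.254, -588.217, 231.281] pointing down, gripper open.
Joint ranges: [-2.63, 2.63], [-0.92, 2.1], [0.06, 2.66], [-1.3, 4.44], [0, 2.69], [-3.02, 3.02]. Speed limits (rad/s): [2.22, 2.22, 2.79, 3.14, 3.14, 3.14].

## Interface

Orientations are given as [roll, pitch, yaw] about the fixed x, y, z axes, in that order (R = Rz(yaw) Ry(pitch) Rx(roll)).
In Python, from rig import r gives the robot as it stands. The module is installed in compiled form; this text tells all that it offers.
- The arm moves only by the tool drive_tool, never from a script. Its argument "moves" is a list of rows, each a list of 3 entries, a list of its own where there are three numbers: the closure, from 0 (fully open) to 1 (shut), then the shift along the tool's x, y, z in cm, then the turn about the tool's z in degrees. In form: [[claw, [dx, dy, dz], roll], ...]. A call has 1 to 12 rows; each row is the pose to reach, as a shift and turn from the pose measured when the call began, along the tool's axes at that moment; what a row does not reach only later rows make up. A row lasts 1/8 s, in which the tool goes at most 62.5 mm and 10.7 degrees, less where a joint would pass 70% of its speed; a pose out of reach is approached as far as the arm can. A call with a gripper value outside its range is refused whole. The fingers move at their own pace and stop on an object; "grip_force" is the grip in N (left out, the last holds). Time passes only in rows, so rows that repeat a pose let the fingers close. It gives the time, the measured TCP pose, the force and the opening at its end, in the units of the state.
- r.sense(): the state, without advancing time (a new reading comes with each control period).
- r.grab_frame(name): name is "side" or "top" or "wrist"; returns a dict with "color" (420x560x3 uint8, red, green, blue), "fx", "fy", "cx", "cy" (pixels), "pose" (4x4, takes a point from camera to world coordinates); the wrist camera has in their place "hand_eye" (4x4, takes a point from camera to tool coordinates, whose origin is the TCP and whose axes are the flange's). Camera axes: x right, y up, looking along -z (the intrinsics and any distortion apply to the point x, -y, -z); pixel columns grow to the right and rows downward; lengths in mm; the calibration is good to about 2 mm. A picture is of the moment at which its call begins: read the wrist's pose just before it. There is no depth.
- r.sign_off(): hands the job in, once; it reports no verdict.
Trained networks look in the newest picture that a camera, given by its name, has taken for a name from the list of things; names that differ only in an ending like _2 or _b are one class to them, and where a whole thing is asked for, a point or a joint stands for the part that bears it (a point fixed in the world has none). Each returns a list of dicts, best first, with "score" (0 to 1); they miss things now and then, are a little off and sometimes report something else, mostly with a low value. They report only what shows in the picture. A call takes as long as a camera call. They do not tell look-alikes from the thing itself.
- r.outline_of(thing, camera): "mask" (420x560 bool, what is visible of it) and "at" ([column, row] in pixels, amid what is visible of it).
- r.spot_point(thing, camera): "at" ([column, row] in pixels: a listed point, or the origin of a listed thing).
The state is a dict: "clock": time; "qpos": joint angles; "qvel": joint speeds; "joint_efforts": joint torques, N m; "eef_pos": TCP position; "tcp_rot": TCP orientation; "contact_force": force on the tool from outside, world axes, zero at the start; "wrist_torque": the same for the moment, N m; "opening": opening from 0.0 (shut) to 1.0 (fully open).
Only numpy, scipy, OpenCV 4.12 (cv2) and the standard library are available. Lean on these libraries where they do the work, as an engineer would, in place of code of your own. Each camera call takes 0.05 s, during which the arm holds its last target.

## Task

Take the paper roll out of the tray and fit its sprung spindle into the log printer: red spring plunger in the red cheek's cup, blue pin in the blue cheek's cup. Push the spring in to get it between the cheeks, let it out so that both ends are fully home and the spring holds the roll, and let go. Do it gently, without jamming or forcing anything against the printer (keep under 22 N), and leave everything else on the desk where it is.

Things in the scene. Friction and masses are not known exactly. Their poses are not given: they have to be found in the camera images.
- roll: Paper roll on its spindle, about 0.22 kg: white, 48 mm diameter, 80 mm long, blue band round its middle. A grey rod (18 mm diameter) through it ends in shoulders 50 mm either side of the middle. Origin: middle of the roll, on its axis; y along the spindle towards the red spring end. Starts on two ribs in the tray, axis level, 34 mm above the table.
- shoulder (a point): Spring-end shoulder, 50 mm from the roll's origin along its +y. A slippery round-nosed red plunger, 11 mm diameter, stands 27 mm out of it (tip 77 mm from the roll's origin) and pushes in up to 23 mm against a spring: about 2 N at first touch plus 0.6 N per mm, 15.8 N when it bottoms and goes rigid.
- pin (a point): Root of the fixed blue pin on the other shoulder, 50 mm from the roll's origin along its -y. The pin is 11 mm in diameter, round-nosed, 10 mm long (tip 60 mm from the roll's origin).
- printer: Grey log printer, fixed. Origin on the table under the nominal middle of its open paper bay; y along the bay towards the red cheek; +x to the 50 mm high housing, which begins 60 mm from the bay axis. In the bay a U-shaped yoke has two upright cheeks, 56 mm wide, inner faces 119 mm apart, square to y. The yoke is clamped on its rails up to 20 mm either way along y: see point bay.
- bay (a point): Nominal middle of the bay on the axis of the two cups, 80 mm above the table. Height and x of the cups are as here, but the true middle between the cheeks lies anywhere up to 20 mm either way along the printer's y: not measured, to be seen or felt by touch. It does not move under the forces of the job.
- cups (a point): Same point as point bay. The cups are blind 15 mm square holes in the cheeks' inner faces, on the bay axis. Red cheek (+y): cup 6 mm deep, plain flat face above it, top edge 52 mm above the bay axis. Blue cheek (-y): cup 9 mm deep, top edge only 12 mm above the bay axis. Cheeks with their backs are 11 mm (red) and 14 mm (blue) thick.
- tray: Black parts tray, 220 x 200 mm, 10 mm rim, 6 mm floor, fixed. Origin under its middle. Two grey ribs, tops 12 mm above the table, 24 mm apart, cradle the roll 50 mm to the tray's -x side of the middle, with the roll's axis along the tray's y.
- core: Empty cardboard core standing in the tray, 26 mm diameter, 48 mm high, origin under its middle. Leave alone.
- tin: Small amber jar in the tray, 42 mm diameter, 32 mm high, origin under its middle. Leave alone.
- mug: Blue mug, 80 mm diameter, 90 mm high, origin under its middle. Leave alone.
- case: Turquoise case, 130 x 190 x 40 mm, origin under its middle. Leave alone.
- driver: Screwdriver lying on the table, origin under its middle. Leave alone.
- bottle: Brown bottle, 60 mm diameter, 190 mm high, origin under its middle. Leave alone.
- walkie: Black handheld radio standing up, 30 x 55 x 110 mm plus aerial to 195 mm, origin under its middle. Leave alone.
- mic: Desk microphone, 90 mm foot, about 105 mm high, origin under its middle. Leave alone.
Not all that is in view belongs to the job. What is shaped like the roll but yellow is not meant.

How it is judged:
By the outcome, as a careful person would: the job done as asked, in the order asked, and still so for the second after the job is handed in, with the robot touching nothing.
It also fails if it takes over 64 s, if anything falls off the work surface, if the arm or the gripper's body presses on something with over 40 N, if the wrist force passes 120 N, or if a joint passes its speed limit or range.

## Working session

There is one attempt and no reset: what is moved stays moved. The work goes in short steps, Python scripts to look and compute and a tool call to move; the robot and the scene stay as the last step left them, time stands still between calls to the robot, and variables do not carry over. Pictures are saved under pics/ and viewed, and the job is handed in when it is done.

Besides the shell and the picture viewer there is one more tool, called after "Request:" as name([rows], argument=value, ...), one row to a line, values as JSON. drive_tool: Moves the arm, as the interface text tells. Its arguments: {"type":"object","properties":{"moves":{"type":"array"},"grip_force":{"type":"number"}},"required":["moves"]}

```bash
mkdir -p pics; ls
python3 - <<'E'
from rig import r
import cv2, numpy as np
s=r.sense()
for k,v in s.items(): print(k,v)
for n in ["side","top","wrist"]:
    f=r.grab_frame(n)
    cv2.imwrite(f"pics/{n}0.png",cv2.cvtColor(f["color"],cv2.COLOR_RGB2BGR))
    print(n,{k:(v.tolist() if hasattr(v,'tolist') else v) for k,v in f.items() if k!="color"})
E
```

```text
pics
clock 0.0
qpos [-1.22841626e+00  3.53665077e-01  1.63414651e+00  5.43220708e-06
  1.15516055e+00 -2.36806940e-03]
qvel [ 0.00064261  0.0006891  -0.00044097 -0.00113116  0.00058714 -0.00041316]
joint_efforts [ 1.89681530e-03 -6.05254769e+01 -3.42069376e+01  1.71142447e-04
  9.37520061e-03  2.23854965e-05]
eef_pos [ 211.086997   -587.77428052  230.54579847]
tcp_rot [-3.14021319e+00 -8.23336410e-06  3.44745937e-01]
contact_force [0.05090172 0.79750989 0.22868055]
wrist_torque [ 0.02162214 -0.0439353   0.04155865]
opening 1.0019908306017355
side {'fx': 379.59137289491406, 'fy': 379.59137289491406, 'cx': 279.0539861169898, 'cy': 205.1957324965736, 'pose': [[-0.9594388970535861, 0.17756203485547783, -0.21897197674264218, 274.2862814422643], [-0.28188392272115526, -0.6160582149186166, 0.735536355282743, 831.4871383305654], [-0.004296153155087442, 0.7674268692255112, 0.641122097153731, 800.3882453254421], [0.0, 0.0, 0.0, 1.0]]}
top {'fx': 380.5940758811699, 'fy': 380.5940758811699, 'cx': 280.07121075070575, 'cy': 206.92362406535662, 'pose': [[0.026635125185198925, 0.9973708387247234, -0.06739421464718602, 490.13489784462257], [-0.999575761547006, 0.02577792889839883, -0.013557112872312437, -4.624842752293718], [-0.01178418576280541, 0.06772671882832723, 0.9976343140262652, 1030.5885419770716], [0.0, 0.0, 0.0, 1.0]]}
wrist {'fx': 290.74261059051724, 'fy': 290.74261059051724, 'cx': 281.8211701024071, 'cy': 208.25320161161721, 'hand_eye': [[-0.00010274461022330943, 0.9561781381863546, 0.29278551449486145, 74.94663175377636], [0.9999993269239202, -0.00024012415374154693, 0.0011351176573744202, -1.0666937837153778], [0.0011556795621465396, 0.29278543405515667, -0.9561774699342597, -142.80196175538418], [0.0, 0.0, 0.0, 1.0]]}
```

View pics/top0.png

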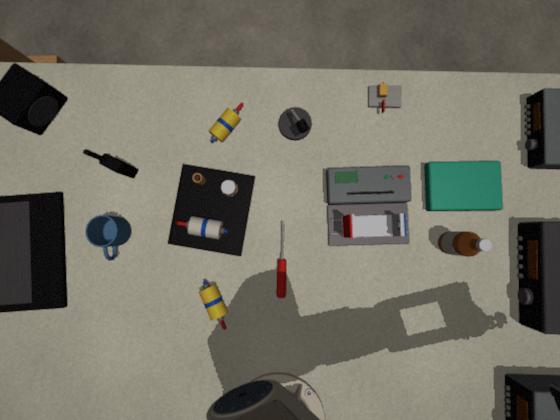

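View pics/side0.png

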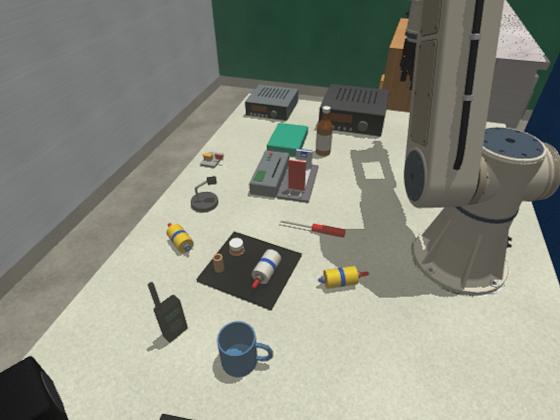

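View pics/wrist0.png

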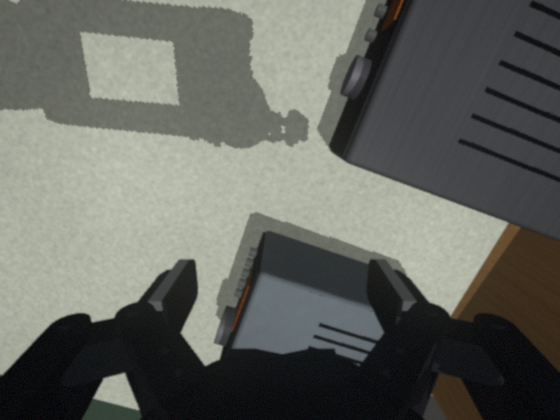

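Top view: the white roll is in the tray at about (206,228), with its red plunger on the left (182,224), which is +y, and its blue pin on the right (227,232). The printer is at (368,210) with its red cheek on the left (348,226) and blue cheek on the right (403,224). The two yellow rolls are decoys. The side view agrees, so next I'll measure.

```bash
cat > h.py <<'E'
from rig import r
import cv2, numpy as np
from scipy.spatial.transform import Rotation as Ro
def T_tool(s=None):
    s=s or r.sense(); T=np.eye(4); T[:3,:3]=Ro.from_euler('xyz',s['tcp_rot']).as_matrix(); T[:3,3]=s['eef_pos']; return T
def grab(n,save=None):
    s=r.sense(); f=r.grab_frame(n)
    f['T']=T_tool(s)@f['hand_eye'] if 'hand_eye' in f else np.array(f['pose'])
    if save: cv2.imwrite(f"pics/{save}.png",cv2.cvtColor(f["color"],cv2.COLOR_RGB2BGR))
    return f
def ray(f,p):
    d=np.array([(p[0]-f['cx'])/f['fx'],-(p[1]-f['cy'])/f['fy'],-1.]); d=f['T'][:3,:3]@d
    return f['T'][:3,3],d/np.linalg.norm(d)
def onz(f,p,z):
    o,d=ray(f,p); return o+d*(z-o[2])/d[2]
def proj(f,X):
    c=np.linalg.inv(f['T'])@np.append(X,1.); return np.array([f['cx']+f['fx']*c[0]/-c[2], f['cy']-f['fy']*c[1]/-c[2]])
def tri(rs):
    A=np.zeros((3,3));b=np.zeros(3)
    for o,d in rs:
        M=np.eye(3)-np.outer(d,d);A+=M;b+=M@o
    return np.linalg.solve(A,b)
E
python3 - <<'E'
from h import *
F={n:grab(n) for n in ["top","side"]}
Z=dict(roll=34,shoulder=34,pin=34,printer=0,bay=80,tray=0)
for t in Z:
    for n in F:
        for d in r.spot_point(t,n)[:3]:
            print(t,n,round(d['score'],2),np.round(d['at'],1),np.round(onz(F[n],d['at'],Z[t]),1))
E
```

```text
roll top 0.83 [211.6 300.2] [311.1 179.6  34. ]
roll top 0.81 [205.3 228.1] [496.8 203.4  34. ]
roll top 0.69 [224.4 124.7] [773.5 163.3  34. ]
roll side 0.89 [264.1 266.4] [502.9 205.   34. ]
roll side 0.82 [343.3 278. ] [296.2 185.5  34. ]
roll side 0.69 [181. 238.] [764.1 170.2  34. ]
shoulder top 0.93 [185.3 225.1] [503.2 256.3  34. ]
shoulder top 0.88 [220.9 315. ] [274.2 154.1  34. ]
shoulder top 0.61 [235.6 111.3] [810.6 134.6  34. ]
shoulder side 0.97 [358.1 270.2] [263.2 149.   34. ]
shoulder side 0.82 [175.3 227.3] [801.4 134.5  34. ]
shoulder side 0.55 [256.5 278.5] [509.  248.9  34. ]
pin top 0.79 [214.4 138.4] [735.8 188.6  34. ]
pin top 0.73 [202.7 283.4] [353.4 204.4  34. ]
pin top 0.67 [224.9 230.8] [491.1 151.7  34. ]
pin side 0.9 [188.2 251.1] [720.9 210.8  34. ]
pin side 0.83 [273.3 253.1] [493.5 152.7  34. ]
pin side 0.7 [320.3 278. ] [352.7 201.9  34. ]
printer top 0.78 [368.5 225.5] [ 515.7 -230.5    0. ]
printer side 0.85 [301.1 180.1] [ 511.4 -242.6    0. ]
printer side 0.6 [289.5 141.1] [ 622.4 -494.     0. ]
bay top 0.84 [374.1 226.6] [ 511.4 -226.9   80. ]
bay top 0.28 [212.9 207.5] [548.5 176.7  80. ]
bay side 0.61 [299.2 161.4] [ 520.  -239.1   80. ]
bay side 0.5 [272.6 251.7] [483.6 189.3  80. ]
tray top 0.67 [213.6 208.2] [551.6 190.    0. ]
tray top 0.31 [293.9 123.9] [789.8 -22.6   0. ]
tray side 0.73 [252.4 272. ] [537.4 205.    0. ]
```

```bash
cat >> h.py <<'E'
def go(target,yaw):
    s=r.sense();T=T_tool(s)
    d=T[:3,:3].T@(np.array(target)-T[:3,3])/10
    R=Ro.from_matrix(T[:3,:3]); y=s['tcp_rot'][2]
    t=-np.degrees((yaw-y+np.pi)%(2*np.pi)-np.pi)
    print('shift cm',np.round(d,2),'turn',round(t,2),'now',np.round(s['eef_pos'],1),np.round(s['tcp_rot'],4),'t',round(s['clock'],2),'F',np.round(s['contact_force'],2),'op',round(s['opening'],3))
E
python3 -c "
from h import *
go([513,-230,230],1.55)"
```

```text
shift cm [ 40.5  -23.51   0.13] turn -69.05 now [ 211.3 -588.2  231.3] [-3.1416 -0.      0.3448] t 0.85 F [0.86 0.14 1.19] op 1.003
```

Request:
drive_tool([
  [0, [5, -2.9, 0], -8],
  [0, [10, -5.8, 0], -17],
  [0, [15, -8.7, 0], -26],
  [0, [20, -11.6, 0], -34],
  [0, [25, -14.5, 0], -43],
  [0, [30, -17.4, 0], -52],
  [0, [35, -20.3, 0], -60],
  [0, [40.5, -23.5, 0], -69],
  [0, [40.5, -23.5, 0], -69],
  [0, [40.5, -23.5, 0], -69],
])

```text
clock: 2.1
eef_pos: [512.8, -230.1, 231.2]
tcp_rot: [-3.141, 0.0, 1.549]
contact_force: [0.3, -0.0, 0.1]
opening: 0.999
```

Run:
```python
from h import *
f=grab('wrist','w1')
np.save('f1.npy',f,allow_pickle=True)
s=r.sense();print(s['eef_pos'],s['tcp_rot'],s['clock'])
for t,z in dict(bay=80,printer=0).items():
    for d in r.spot_point(t,'wrist')[:2]: print(t,round(d['score'],2),np.round(d['at'],1),np.round(onz(f,d['at'],z),1))
```

```text
[ 512.40179131 -230.70459682  231.21269386] [-3.14107014e+00  2.93420882e-04  1.54800470e+00] 2.15
bay 0.62 [278.8 194.5] [ 509.3 -229.    80. ]
printer 0.96 [279.7 173.2] [ 509.8 -220.8    0. ]
printer 0.72 [356.6 332. ] [ 622.7 -470.7    0. ]
```

View pics/w1.png

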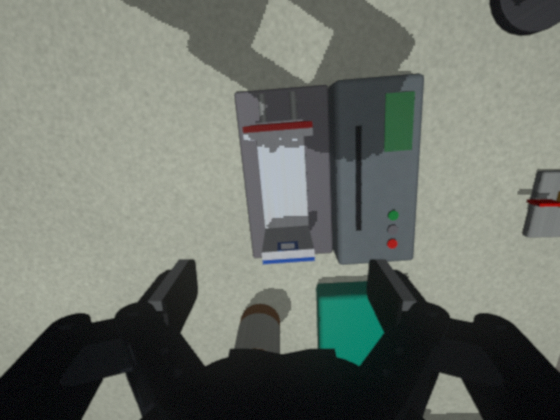

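The wrist view shows the red cheek's top as a strip at rows ~122-135, columns 243-312. The blue cheek is at rows ~235-262, with its cup at (288,246). I'll zoom in to get the edges.

Run:
```python
import cv2
im=cv2.imread('pics/w1.png')[80:275,225:435]
cv2.imwrite('pics/w1z.png',cv2.resize(im,None,fx=3.8,fy=3.05,interpolation=cv2.INTER_CUBIC))
c=im[:, :110]
cv2.imwrite('pics/w1c.png',cv2.resize(c[20:75],None,fx=7,fy=7,interpolation=cv2.INTER_NEAREST))
cv2.imwrite('pics/w1d.png',cv2.resize(c[140:195],None,fx=7,fy=7,interpolation=cv2.INTER_NEAREST))
```

```text
(no output)
```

View pics/w1c.png

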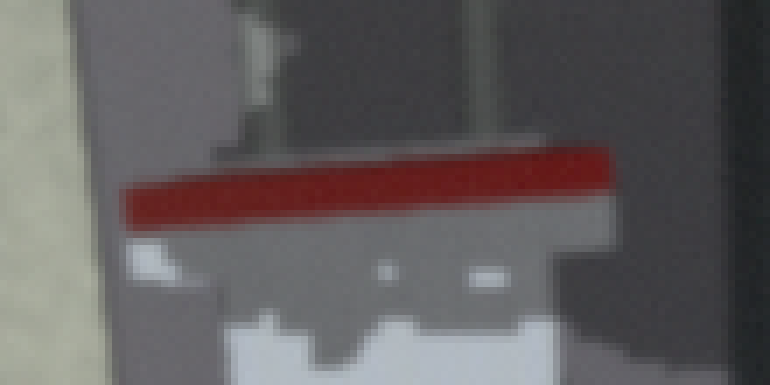

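View pics/w1d.png

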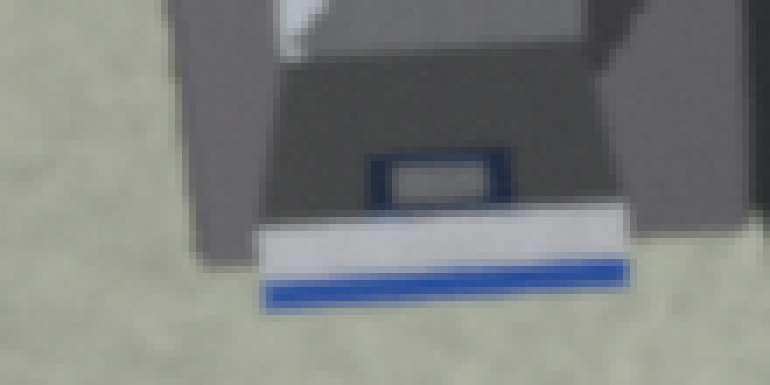

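Run:
```python
from h import *
f=np.load('f1.npy',allow_pickle=True).item()
print('cam',f['T'][:3,3])
C=lambda u,v:(225+(u)/7-.5+.5/7*0,100+v/7-.5)
D=lambda u,v:(225+u/7-.5,220+v/7-.5)
for nm,p,z in [('redtopL',C(122,188),132),('redtopR',C(610,148),132),('redbotL',C(127,231),132),('redbotR',C(612,191),132),('greybotR',C(615,247),132),('greybotR',C(615,247),125),('greytopR',C(545,135),132),
 ('blueInL',D(258,225),92),('blueInR',D(628,203),92),('blueMidL',D(262,283),92),('blueMidR',D(628,260),92),('blueOutL',D(265,311),92),('blueOutR',D(628,286),92),('cupL',D(368,215),92),('cupR',D(512,207),92)]:
    print(nm,np.round(p,1),np.round(onz(f,p,z),1))
```

```text
cam [ 514.50632385 -154.38367601  373.98040322]
redtopL [241.9 126.4] [ 482.1 -158.9  132. ]
redtopR [311.6 120.6] [ 537.9 -155.7  132. ]
redbotL [242.6 132.5] [ 482.4 -163.7  132. ]
redbotR [311.9 126.8] [ 538.2 -160.4  132. ]
greybotR [312.4 134.8] [ 538.6 -166.7  132. ]
greybotR [312.4 134.8] [ 539.3 -167.   125. ]
greytopR [302.4 118.8] [ 530.5 -154.1  132. ]
blueInL [261.4 251.6] [ 489.5 -288.1   92. ]
blueInR [314.2 248.5] [ 545.6 -285.6   92. ]
blueMidL [261.9 259.9] [ 489.7 -297.8   92. ]
blueMidR [314.2 256.6] [ 545.7 -295.1   92. ]
blueOutL [262.4 263.9] [ 489.9 -302.6   92. ]
blueOutR [314.2 260.4] [ 545.7 -299.5   92. ]
cupL [277.1 250.2] [ 506.2 -286.8   92. ]
cupR [297.6 249.1] [ 528.  -285.9   92. ]
```

Printer fix: yaw about +0.055, red inner face at y≈-168.3, blue inner face at y≈-286.9 (118.6 mm apart, against 119 nominal). The true middle is about (513.9, -227.6). Next, the roll.

```bash
python3 -c "
from h import *
go([498,203,170],1.44)"
```

```text
shift cm [43.38 -2.46  6.12] turn 6.12 now [ 512.2 -231.2  231.3] [-3.1413e+00  2.0000e-04  1.5469e+00] t 2.25 F [ 0.75 -0.19 -0.23] op 0.999
```

Request:
drive_tool([
  [0, [5, -0.3, 0], 1],
  [0, [11, -0.6, 0], 2],
  [0, [17, -0.9, 0], 3],
  [0, [23, -1.2, 0], 4],
  [0, [29, -1.6, 0], 5],
  [0, [35, -2, 2], 6],
  [0, [40, -2.3, 4], 6],
  [0, [43.4, -2.5, 6], 6],
  [0, [43.4, -2.5, 6], 6],
  [0, [43.4, -2.5, 6], 6],
])

```text
clock: 3.5
eef_pos: [497.8, 202.1, 171.5]
tcp_rot: [-3.141, 0.001, 1.441]
contact_force: [-0.3, -0.7, 0.1]
opening: 1.001
```

Run:
```python
from h import *
f=grab('wrist','w2')
np.save('f2.npy',f,allow_pickle=True)
s=r.sense();print(s['eef_pos'],s['tcp_rot'],s['clock'])
for t,z in dict(roll=34,shoulder=34,pin=34).items():
    for d in r.spot_point(t,'wrist')[:2]: print(t,round(d['score'],2),np.round(d['at'],1),np.round(onz(f,d['at'],z),1))
```

```text
[498.03714673 201.94037647 171.73243413] [3.14126771e+00 2.29929887e-04 1.44056136e+00] 3.55
roll 0.88 [284.1 195.4] [500.1 205.3  34. ]
roll 0.68 [548.3 198.3] [760.7 168.4  34. ]
shoulder 0.63 [280.1 146.3] [502.4 253.4  34. ]
pin 0.89 [516.7 173.3] [726.9 198.1  34. ]
pin 0.73 [281.3 243.1] [490.6 154.6  34. ]
```

View pics/w2.png

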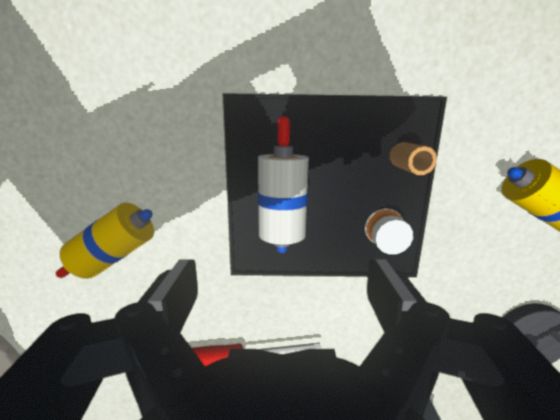

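The wrist view is upright. The roll lies vertically in the picture, with its red tip at about (284,118), blue tip at (282,249) and axis at column ~283. Now the tips and edges.

Run:
```python
from h import *
f=np.load('f2.npy',allow_pickle=True).item()
im=f['color'].astype(int)
R,G,B=im[...,0],im[...,1],im[...,2]
sub=np.zeros(R.shape,bool); sub[100:260,250:320]=1
red=sub&(R>90)&(R>2*G)&(R>2*B)
blue=sub&(B>90)&(B>1.5*R)
for nm,m in(('red',red),('blueband',blue&(np.arange(420)[:,None]<225)),('bluepin',blue&(np.arange(420)[:,None]>235))):
    y,x=np.nonzero(m);print(nm,x.min(),x.max(),x.mean(),y.min(),y.max(),y.mean())
for row in (165,180,220,235):
    x=[i for i in range(240,330) if G[row,i]>110]; print(row,min(x),max(x),(min(x)+max(x))/2)
rt=onz(f,(283.8,117),34); bt=onz(f,(281.8,251),34)
print(rt,bt,np.linalg.norm(rt-bt),np.degrees(np.arctan2(*(rt-bt)[[1,0]])))
T=np.linalg.inv
```

```text
red 278 289 283.0457516339869 117 145 130.99019607843138
blueband 258 307 282.55381944444446 194 209 202.39583333333334
bluepin 276 287 281.5 247 253 249.5
165 260 306 283.0
180 259 306 282.5
220 259 305 282.0
235 259 304 281.5
[509.27864343 279.13832859  34.        ] [489.98629914 145.60694572  34.        ] 134.9178444719372 81.77890865806881
```

Run:
```python
from h import *
f=np.load('f2.npy',allow_pickle=True).item()
a=onz(f,(283.3,116.6),34); b=onz(f,(281.9,253.3),34)
u=(a-b)/np.linalg.norm(a-b); print(np.linalg.norm(a-b),np.arctan2(u[1],u[0]))
print(a-77*u,b+60*u)
print('band',onz(f,(282.5,202),56))
o=(a-77*u+b+60*u)/2
print(o, 'go'); yaw=np.arctan2(u[1],u[0])
go([o[0],o[1],60],yaw); go([o[0],o[1],16],yaw)
```

```text
137.92553881027965 1.4317131970476527
[498.19271721 203.28935717  34.        ] [498.06440499 202.3727558   34.        ]
band [498.41087714 204.92936655  56.        ]
[498.1285611  202.83105648  34.        ] go
shift cm [ 7.000e-02 -1.000e-02  1.119e+01] turn 0.5 now [498.1 202.2 171.9] [ 3.1410e+00 -1.0000e-04  1.4404e+00] t 3.7 F [ 0.56  0.2  -0.11] op 1.002
shift cm [ 6.000e-02 -1.000e-02  1.559e+01] turn 0.5 now [498.1 202.2 171.9] [ 3.1410e+00 -1.0000e-04  1.4404e+00] t 3.7 F [ 0.56  0.2  -0.11] op 1.002
```

Request:
drive_tool([
  [0, [0.1, 0, 4], 0.5],
  [0, [0.1, 0, 8], 0.5],
  [0, [0.1, 0, 11], 0.5],
  [0, [0.1, 0, 13.5], 0.5],
  [0, [0.1, 0, 15.2], 0.5],
  [0, [0.1, 0, 16], 0.5],
  [0, [0.1, 0, 16], 0.5],
  [0, [0.1, 0, 16], 0.5],
])

```text
clock: 4.7
eef_pos: [499.0, 203.4, 12.7]
tcp_rot: [3.14, -0.001, 1.432]
contact_force: [0.1, -0.8, -1.0]
opening: 0.998
```

Run:
```python
from h import *
f=grab('wrist','w3')
s=r.sense();print(s['eef_pos'],s['tcp_rot'],s['clock'],s['contact_force'])
```

```text
[498.97695439 203.40805674  12.70918078] [ 3.13962784e+00 -9.15469920e-04  1.43160829e+00] 4.75 [ 0.73853834 -0.10686188  0.1209748 ]
```

View pics/w3.png

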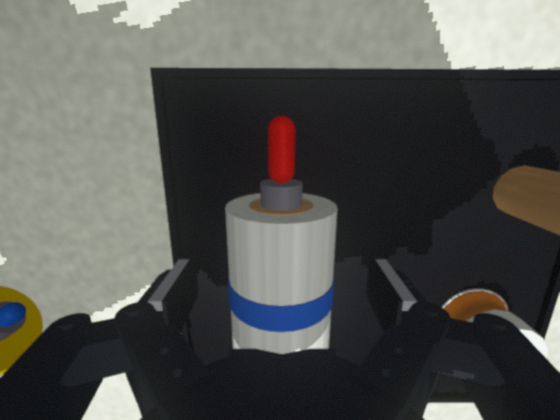

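The view shows the roll centred between the open pads, with its axis at column ~282 and the band at row ~308. Closing now.

Request:
drive_tool([
  [0.3, [0, 0, 0], 0],
  [0.6, [0, 0, 0], 0],
  [1, [0, 0, 0], 0],
  [1, [0, 0, 0], 0],
  [1, [0, 0, 0], 0],
  [1, [0, 0, 0], 0],
  [1, [0, 0, 0], 0],
], grip_force=70)

```text
clock: 5.62
eef_pos: [498.6, 203.6, 13.4]
tcp_rot: [3.14, -0.001, 1.431]
contact_force: [-4.1, 0.2, 10.7]
opening: 0.541
```

Request:
drive_tool([
  [1, [0, 0, -0.5], 0],
  [1, [0, 0, -2], 0],
  [1, [0, 0, -5], 0],
  [1, [0, 0, -9], 0],
  [1, [0, 0, -13], 0],
  [1, [0, 0, -15], 0],
  [1, [0, 0, -15], 0],
  [1, [0, 0, -15], 0],
])

```text
clock: 6.62
eef_pos: [497.8, 203.2, 162.9]
tcp_rot: [3.141, -0.001, 1.431]
contact_force: [0.1, -1.2, -2.9]
opening: 0.542
```

Run:
```python
from h import *
f=grab('wrist','w4');np.save('f4.npy',f,allow_pickle=True)
s=r.sense();print(s['eef_pos'],s['tcp_rot'],s['clock'],s['contact_force'],s['opening'])
for t in ('shoulder','roll'):
    for d in r.spot_point(t,'wrist')[:2]: print(t,d)
f=grab('side','s4');f=grab('top','t4')
go([513.9,-227.6,180],1.626)
```

```text
[497.59511125 203.13955829 162.43653243] [-3.14148591e+00 -1.46737492e-04  1.43141786e+00] 6.675 [-0.17829464 -0.05388664 -2.60058649] 0.541611462953355
shoulder {'at': [281.8, 183.7], 'score': 0.93}
shoulder {'at': [73.4, 268.7], 'score': 0.89}
roll {'at': [107.3, 248.0], 'score': 0.93}
roll {'at': [285.1, 284.9], 'score': 0.91}
shift cm [-42.45   7.57  -1.76] turn -11.15 now [497.9 203.3 162.5] [-3.1416e+00 -2.0000e-04  1.4314e+00] t 6.88 F [-0.73 -0.56 -1.31] op 0.546
```

View pics/w4.png

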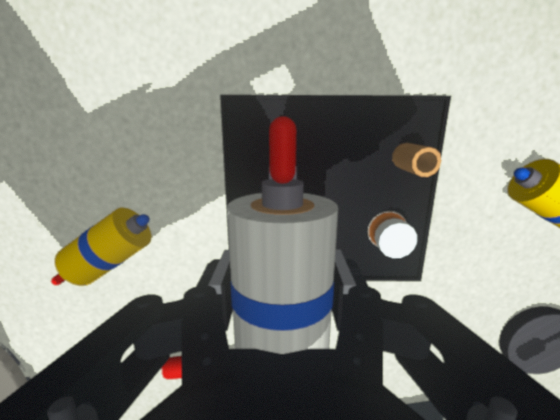

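View pics/s4.png

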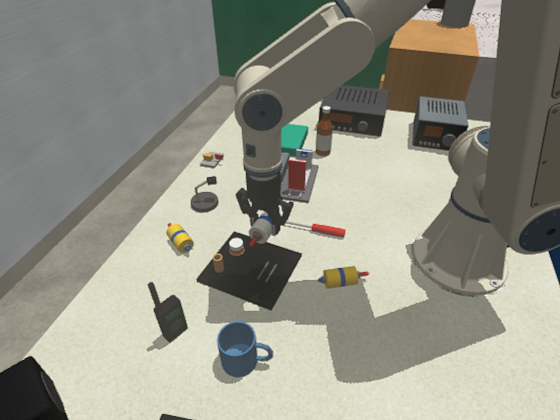

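```bash
python3 - <<'E'
from h import *
for n in ('w3','w4'):
    im=cv2.imread(f'pics/{n}.png').astype(int); B,G,R=[im[...,i] for i in range(3)]
    sub=np.zeros(R.shape,bool); sub[100:200,250:320]=1
    red=sub&(R>90)&(R>2*G)&(R>2*B)
    y,x=np.nonzero(red);print(n,'red',x.min(),x.max(),x.mean(),y.min(),y.max(),[ (yy,x[y==yy].min(),x[y==yy].max()) for yy in (125,140,155,170)])
    sub=np.zeros(R.shape,bool); sub[280:340,215:345]=1
    b=sub&(B>90)&(B>1.5*R); y,x=np.nonzero(b);print('band',x.min(),x.max(),[(c,y[x==c].min(),y[x==c].max()) for c in (240,283,325)])
f=np.load('f4.npy',allow_pickle=True).item()
# predicted in tool frame
He=np.array(f['hand_eye'])
ff=dict(f);ff['T']=He
for dx in (0,):
  for z in (-20,-21,-22):
    for nm,P in (('tip',[77,0,z]),('shoulder',[50,0,z]),('plunger top',[72,0,z-5.5]),('bandtop',[0,0,z-24]),('frontedge',[40,0,z-24])):
        print(z,nm,np.round(proj(ff,np.array(P,float)),1))
E
python3 - <<'E'
import cv2
im=cv2.imread('pics/w4.png')[105:345,210:360]
cv2.imwrite('pics/w4z.png',cv2.resize(im,None,fx=2.5*1.6,fy=2.5,interpolation=cv2.INTER_CUBIC))
E
```

```text
w3 red 269 294 281.3462986198243 116 183 [(125, np.int64(269), np.int64(293)), (140, np.int64(269), np.int64(294)), (155, np.int64(269), np.int64(294)), (170, np.int64(269), np.int64(293))]
band 229 332 [(240, np.int64(296), np.int64(319)), (283, np.int64(306), np.int64(331)), (325, np.int64(293), np.int64(315))]
w4 red 270 295 282.36996805111824 117 182 [(125, np.int64(271), np.int64(294)), (140, np.int64(270), np.int64(295)), (155, np.int64(270), np.int64(295)), (170, np.int64(270), np.int64(294))]
band 232 332 [(240, np.int64(294), np.int64(317)), (283, np.int64(305), np.int64(329)), (325, np.int64(293), np.int64(315))]
-20 tip [282.5 116.2]
-20 shoulder [282.5 182.1]
-20 plunger top [282.5 129.5]
-20 bandtop [282.5 317. ]
-20 frontedge [282.5 223. ]
-21 tip [282.5 116.2]
-21 shoulder [282.5 182.6]
-21 plunger top [282.5 129.6]
-21 bandtop [282.5 318.6]
-21 frontedge [282.5 224. ]
-22 tip [282.5 116.2]
-22 shoulder [282.5 183.1]
-22 plunger top [282.5 129.7]
-22 bandtop [282.5 320.3]
-22 frontedge [282.5 224.9]
```

View pics/w4z.png

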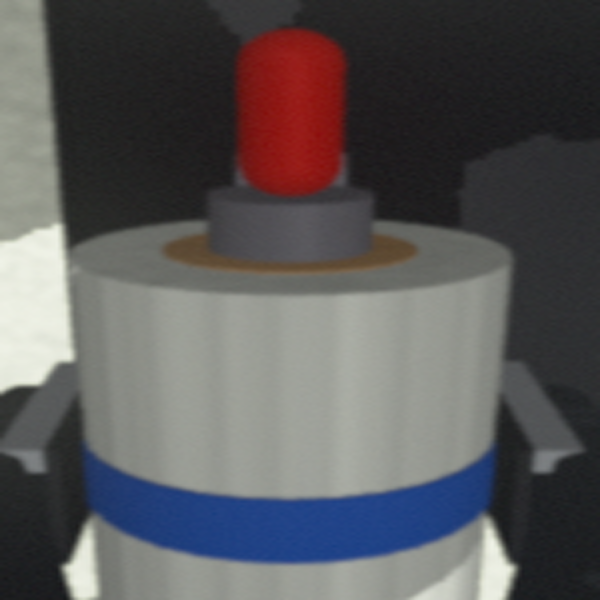

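Grasp looks good. The roll axis sits at column 282.5, exactly where tool y=0 projects, and about 20.5 mm above the TCP. The band and tip rows match a centred grip. Now above the printer.

```bash
python3 -c "
from h import *
go([515.4,-255.1,180],1.627)"
```

```text
shift cm [-45.15   8.1   -1.76] turn -11.21 now [497.9 203.3 162.5] [-3.1416e+00 -2.0000e-04  1.4314e+00] t 6.88 F [-0.73 -0.56 -1.31] op 0.546
```

Request:
drive_tool([
  [1, [-3, 0.5, -1.8], -1],
  [1, [-8, 1.4, -1.8], -2],
  [1, [-13, 2.3, -1.8], -4],
  [1, [-18, 3.2, -1.8], -5],
  [1, [-23, 4.1, -1.8], -6],
  [1, [-28, 5, -1.8], -8],
  [1, [-33, 5.9, -1.8], -9],
  [1, [-38, 6.8, -1.8], -10],
  [1, [-42, 7.5, -1.8], -11.2],
  [1, [-45.2, 8.1, -1.8], -11.2],
  [1, [-45.2, 8.1, -1.8], -11.2],
  [1, [-45.2, 8.1, -1.8], -11.2],
])

```text
clock: 8.38
eef_pos: [514.9, -255.0, 179.8]
tcp_rot: [-3.141, -0.001, 1.626]
contact_force: [0.6, -0.7, -2.1]
opening: 0.541
```

Run:
```python
from h import *
f=grab('wrist','w5');np.save('f5.npy',f,allow_pickle=True)
s=r.sense();print(s['contact_force'],s['opening'])
go([515.4,-255.1,100.5],1.627)
```

```text
[-0.62455132  0.30155941 -1.44361444] 0.5453168938098671
shift cm [-0.05  0.04  7.95] turn 0.01 now [ 515.  -254.7  180. ] [-3.1407e+00 -1.0000e-03  1.6271e+00] t 8.43 F [-0.62  0.3  -1.44] op 0.545
```

View pics/w5.png

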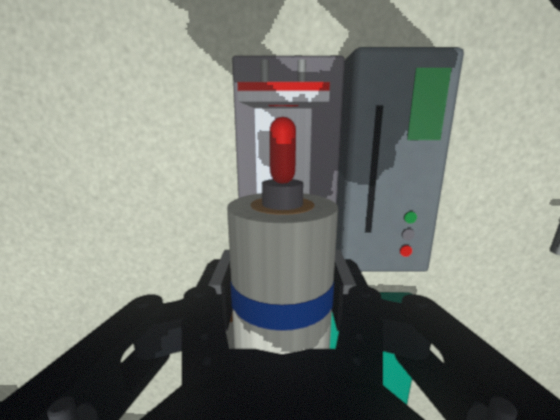

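The wrist view shows the red cheek top spanning columns ~238–329 and level, with the plunger at column 282.5. The alignment looks right. A finer measurement first:

Run:
```python
from h import *
f=np.load('f5.npy',allow_pickle=True).item()
im=f['color'].astype(int);R,G,B=im[...,0],im[...,1],im[...,2]
m=(R>90)&(R>1.8*G)&(R>1.8*B); m[100:]=0;m[:,:200]=0;m[:,350:]=0
y,x=np.nonzero(m);print(x.min(),x.max(),y.min(),y.max())
for c in (242,262,283,303,325): print(c,y[x==c].min(),y[x==c].max())
sub=cv2.imread('pics/w5.png')[70:130,225:345]
cv2.imwrite('pics/w5z.png',cv2.resize(sub,None,fx=6.5,fy=6.5,interpolation=cv2.INTER_NEAREST))
a=onz(f,(x.min()-.5,86),132);b=onz(f,(x.max()+.5,86),132);print(a,b,(a+b)/2)
# in tool frame
ff=dict(f);ff['T']=np.array(f['hand_eye'])
s=f['T']@np.linalg.inv(ff['T'])
for p in ((a+b)/2,): print('tool',np.linalg.inv(s)@np.append(p,1))
```

```text
238 329 81 90
242 82 89
262 82 89
283 82 89
303 82 89
325 82 89
[ 482.53199615 -161.34630608  132.        ] [ 538.37863314 -158.2499233   132.        ] [ 510.45531464 -159.79811469  132.        ]
tool [95.28219322  0.93419915 47.94777442  1.        ]
```

View pics/w5z.png

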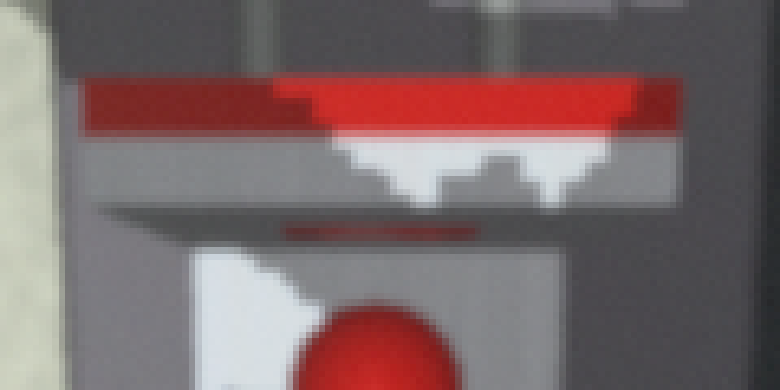

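Run:
```python
from h import *
f=np.load('f5.npy',allow_pickle=True).item()
ff=dict(f);ff['T']=np.array(f['hand_eye']); s=f['T']@np.linalg.inv(ff['T'])
for v in (81.3,90.5,101.5): 
    p=onz(f,(283.5,v),132);print(p,(np.linalg.inv(s)@np.append(p,1))[:2])
```

```text
[ 510.31200113 -157.16526323  132.        ] [97.91893834  0.93762997]
[ 510.6085913 -162.3396563  132.       ] [92.73606194  0.94579757]
[ 510.96993558 -168.6437674   132.        ] [86.42161535  0.95574838]
```

Request:
drive_tool([
  [1, [0, 0.09, 2], 0],
  [1, [0, 0.09, 5], 0],
  [1, [0, 0.09, 7], 0],
  [1, [0, 0.09, 7.9], 0],
  [1, [0, 0.09, 7.9], 0],
  [1, [0, 0.09, 7.9], 0],
])

```text
clock: 9.18
eef_pos: [516.4, -254.6, 101.9]
tcp_rot: [3.141, -0.0, 1.628]
contact_force: [-0.5, -1.7, -2.2]
opening: 0.545
```

Run:
```python
from h import *
f=grab('wrist','w6');np.save('f6.npy',f,allow_pickle=True)
go([515.8-.056*10,-255.1+10,100.5],1.627)
g=grab('side','s6')
im=cv2.imread('pics/s6.png')[120:210,230:350];cv2.imwrite('pics/s6z.png',cv2.resize(im,None,fx=6,fy=6,interpolation=cv2.INTER_CUBIC))
print([r.sense()['contact_force'].round(2).tolist() for _ in range(1)])
```

```text
shift cm [ 0.97 -0.07  0.14] turn 0.02 now [ 516.4 -254.7  101.9] [ 3.1412e+00 -3.0000e-04  1.6274e+00] t 9.22 F [-0.05 -1.04 -2.  ] op 0.545
[[0.1, 0.69, -2.71]]
```

View pics/w6.png

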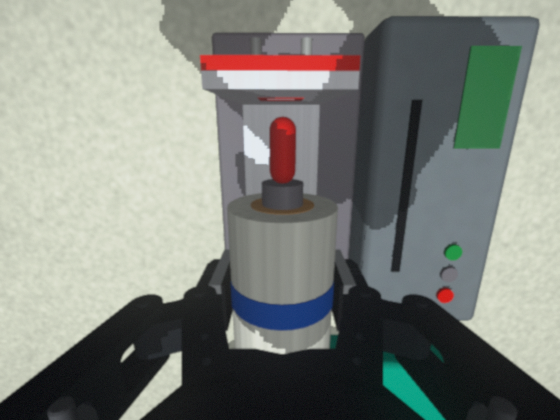

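View pics/s6z.png

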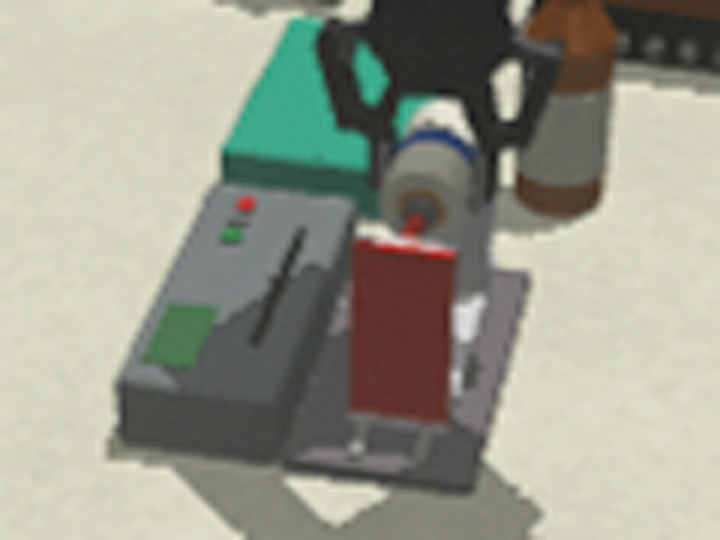

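The red cheek spans columns 201–360 (centre 280.5) and the plunger is at column 282.5, so I need a 0.7 mm sideways correction. The roll hangs level above the bay in front of the red face. Next I'll advance to touch the face.

Request:
drive_tool([
  [1, [0.3, -0.07, 0.14], 0],
  [1, [0.6, -0.07, 0.14], 0],
  [1, [0.9, -0.07, 0.14], 0],
  [1, [1.1, -0.07, 0.14], 0],
  [1, [1.3, -0.07, 0.14], 0],
  [1, [1.4, -0.07, 0.14], 0],
  [1, [1.4, -0.07, 0.14], 0],
  [1, [1.4, -0.07, 0.14], 0],
  [1, [1.4, -0.07, 0.14], 0],
])

```text
clock: 10.4
eef_pos: [515.0, -240.9, 100.5]
tcp_rot: [3.141, -0.0, 1.627]
contact_force: [0.1, -5.4, -1.6]
opening: 0.544
```

```bash
cat >> h.py <<'E'
def avg(n=5):
    F=[];P=[];W=[]
    for _ in range(n):
        r.grab_frame('wrist'); s=r.sense(); F.append(s['contact_force']);P.append(s['eef_pos']);W.append(s['wrist_torque'])
    print('F',np.mean(F,0).round(2),'M',np.mean(W,0).round(2),'P',np.mean(P,0).round(2),'rot',np.round(s['tcp_rot'],4),'t',s['clock'],'op',round(s['opening'],3)); return np.mean(P,0),np.mean(F,0)
E
python3 - <<'E'
from h import *
avg(5); f=grab('wrist','w7')
E
```

```text
F [ 0.18 -4.56 -2.17] M [-0.68  0.03  0.03] P [ 514.95 -240.9   100.51] rot [ 3.1410e+00 -2.0000e-04  1.6272e+00] t 10.65 op 0.541
```

View pics/w7.png

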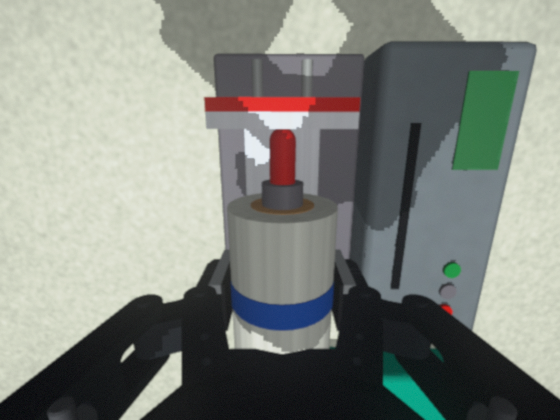

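Touch confirmed. The force of about 4.6 N implies roughly 4.3 mm of compression, the geometry predicted 4.6 mm, and the cheek is centred at column 282.5. Compressing to about 20.4 mm.

Request:
drive_tool([
  [1, [0.3, 0, 0], 0],
  [1, [0.6, 0, 0], 0],
  [1, [0.9, 0, 0], 0],
  [1, [1.2, 0, 0], 0],
  [1, [1.4, 0, 0], 0],
  [1, [1.5, 0, 0], 0],
  [1, [1.6, 0, 0], 0],
  [1, [1.6, 0, 0], 0],
  [1, [1.6, 0, 0], 0],
])

```text
clock: 11.82
eef_pos: [514.4, -226.5, 100.8]
tcp_rot: [3.14, 0.002, 1.628]
contact_force: [-0.7, -12.7, -2.5]
opening: 0.543
```

Run:
```python
from h import *
avg(5); f=grab('wrist','w8');go([513.95,-224.8,79.5],1.627)
```

```text
F [ -0.97 -12.69  -2.64] M [-2.04  0.15  0.11] P [ 514.41 -226.49  100.81] rot [3.1402e+00 2.5000e-03 1.6280e+00] t 12.075 op 0.543
shift cm [ 0.18 -0.04  2.13] turn 0.06 now [ 514.4 -226.5  100.8] [3.1402e+00 2.5000e-03 1.6280e+00] t 12.12 F [ -1.5  -13.1   -2.85] op 0.54
```

View pics/w8.png

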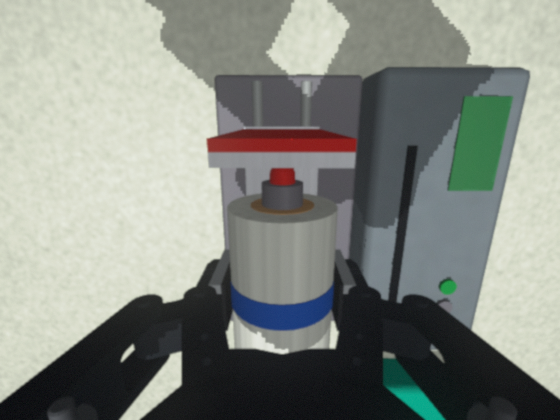

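Request:
drive_tool([
  [1, [0.15, -0.03, 0], 0],
  [1, [0.3, -0.03, 0], 0],
  [1, [0.35, -0.03, 0], 0],
  [1, [0.35, -0.03, 0], 0],
  [1, [0.35, -0.03, 0], 0],
])

```text
clock: 12.75
eef_pos: [514.4, -224.8, 101.1]
tcp_rot: [3.139, 0.006, 1.629]
contact_force: [-1.0, -14.9, -3.3]
opening: 0.541
```

Run:
```python
from h import *
avg(4); go([513.95,-224.8,79.5],1.627)
```

```text
F [ -1.01 -13.91  -2.83] M [-2.2   0.12  0.09] P [ 514.4  -224.82  101.16] rot [3.1391 0.0056 1.6287] t 12.95 op 0.542
shift cm [ 0.02 -0.05  2.16] turn 0.1 now [ 514.4 -224.8  101.1] [3.1391 0.0056 1.6287] t 12.95 F [ -0.61 -14.01  -2.69] op 0.542
```

Request:
drive_tool([
  [1, [0.17, -0.04, 0.3], 0],
  [1, [0.17, -0.04, 0.7], 0],
  [1, [0.17, -0.04, 1.1], 0],
  [1, [0.17, -0.04, 1.5], 0],
  [1, [0.17, -0.04, 1.8], 0],
  [1, [0.17, -0.04, 2.1], 0],
  [1, [0.17, -0.04, 2.1], 0],
  [1, [0.17, -0.04, 2.1], 0],
])

```text
clock: 13.95
eef_pos: [515.6, -225.2, 80.9]
tcp_rot: [3.136, 0.009, 1.629]
contact_force: [1.9, -13.1, -1.7]
opening: 0.543
```

Run:
```python
from h import *
avg(4); go([513.95,-224.8,59.5],1.627)
for n in('side','top'): grab(n,n+'9')
im=cv2.imread('pics/side9.png')[120:210,230:350];cv2.imwrite('pics/s9z.png',cv2.resize(im,None,fx=6,fy=6,interpolation=cv2.INTER_CUBIC))
im=cv2.imread('pics/top9.png')[160:260,310:430];cv2.imwrite('pics/t9z.png',cv2.resize(im,None,fx=6,fy=6,interpolation=cv2.INTER_CUBIC))
```

```text
F [  1.9  -13.74  -2.71] M [-2.16 -0.31 -0.11] P [ 515.6  -225.24   80.91] rot [3.1358 0.009  1.629 ] t 14.15 op 0.538
shift cm [ 0.07 -0.17  2.14] turn 0.11 now [ 515.6 -225.2   80.9] [3.1358 0.009  1.629 ] t 14.15 F [  1.11 -13.25  -2.44] op 0.538
```

View pics/s9z.png

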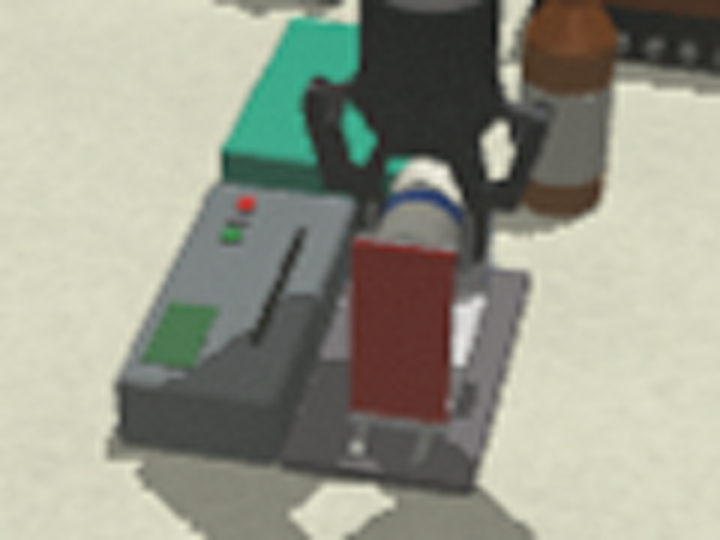

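View pics/t9z.png

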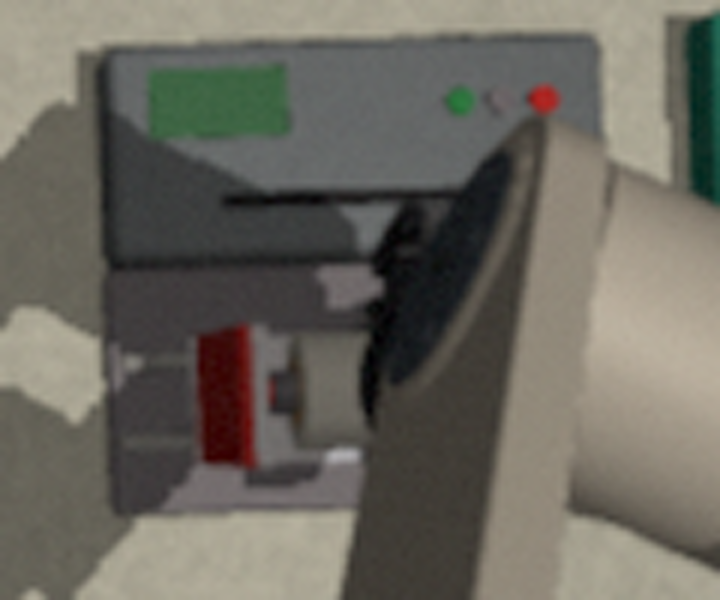

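Request:
drive_tool([
  [1, [0.22, -0.1, 0.1], 0],
  [1, [0.24, -0.18, 0.3], 0],
  [1, [0.24, -0.2, 0.5], 0],
  [1, [0.24, -0.2, 0.7], 0],
  [1, [0.24, -0.2, 0.9], 0],
  [1, [0.24, -0.2, 0.9], 0],
])

```text
clock: 15.0
eef_pos: [515.3, -225.1, 72.9]
tcp_rot: [3.132, 0.012, 1.629]
contact_force: [1.5, -13.4, 0.0]
opening: 0.542
```

Run:
```python
from h import *
avg(4); go([514.1,-224.8,59.5],1.627); grab('wrist','w10')
```

```text
F [  1.52 -13.85  -0.79] M [-2.02 -0.21 -0.06] P [ 515.28 -225.05   72.86] rot [3.1322 0.0125 1.6292] t 15.2 op 0.543
shift cm [ 0.05 -0.13  1.34] turn 0.13 now [ 515.3 -225.    72.9] [3.1322 0.0125 1.6292] t 15.2 F [  1.55 -14.15  -0.99] op 0.543
```

View pics/w10.png

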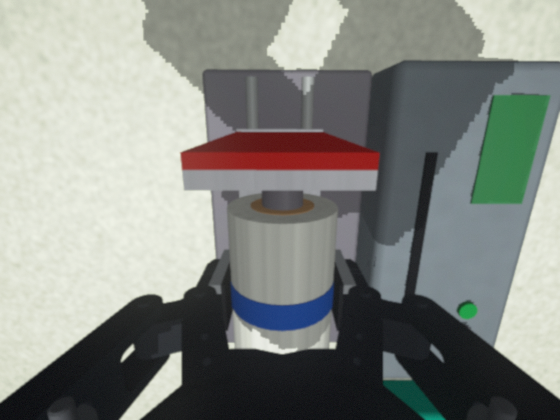

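Request:
drive_tool([
  [1, [0.18, -0.22, 0.2], 0],
  [1, [0.18, -0.27, 0.5], 0],
  [1, [0.18, -0.27, 0.8], 0],
  [1, [0.18, -0.27, 1.1], 0],
  [1, [0.18, -0.27, 1.3], 0],
  [1, [0.18, -0.27, 1.44], 0],
  [1, [0.18, -0.27, 1.44], 0],
  [1, [0.18, -0.27, 1.44], 0],
])

```text
clock: 16.25
eef_pos: [513.9, -224.9, 59.1]
tcp_rot: [3.13, 0.015, 1.629]
contact_force: [1.4, -10.4, -0.1]
opening: 0.54
```

```bash
cat >> h.py <<'E'
def axispt(k=20.5):
    T=T_tool(); o=T[:3,3]-k*T[:3,2]; u=T[:3,0]
    print('roll origin',o.round(2),'red tip77',(o+77*u).round(2),'blue tip',(o-60*u).round(2)); return o,u
E
python3 - <<'E'
from h import *
avg(4); axispt(); go([514.1,-224.8,59.5],1.627); grab('wrist','w11')
grab('side','s11'); im=cv2.imread('pics/s11.png')[120:210,230:350];cv2.imwrite('pics/s11z.png',cv2.resize(im,None,fx=6,fy=6,interpolation=cv2.INTER_CUBIC))
E
```

```text
F [  1.06 -10.18  -0.86] M [-1.51 -0.14 -0.04] P [ 513.91 -224.88   59.08] rot [3.1296 0.0147 1.6293] t 16.45 op 0.539
roll origin [ 513.66 -224.6    79.59] red tip77 [ 509.15 -147.74   78.45] blue tip [ 517.16 -284.49   80.47]
shift cm [ 0.01  0.02 -0.04] turn 0.13 now [ 513.9 -224.9   59.1] [3.1296 0.0147 1.6293] t 16.45 F [ 0.87 -9.79 -1.54] op 0.539
```

View pics/w11.png

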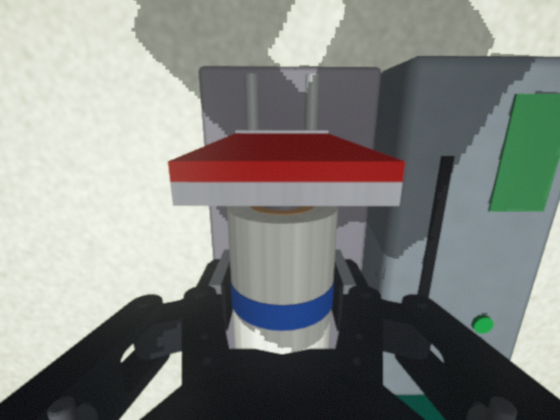

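The force dropped from 13.9 to 10.2 N, matching the plunger springing 6 mm into the red cup. The cheek centre at column 286, corrected for tilt, is within about 0.2 mm of the spindle. Now easing out towards the blue cup.

Request:
drive_tool([
  [1, [0, -0.09, 0.06], 0],
  [1, [-0.2, -0.08, 0.05], 0],
  [1, [-0.4, -0.07, 0.05], 0],
  [1, [-0.6, -0.06, 0.04], 0],
  [1, [-0.8, -0.06, 0.04], 0],
  [1, [-0.95, -0.06, 0.04], 0],
  [1, [-0.95, -0.06, 0.04], 0],
  [1, [-0.95, -0.06, 0.04], 0],
])

```text
clock: 17.55
eef_pos: [514.2, -234.5, 59.0]
tcp_rot: [3.129, 0.015, 1.629]
contact_force: [0.6, -4.2, -0.5]
opening: 0.543
```

Run:
```python
from h import *
avg(4); axispt(); go([514.6,-236.2,59.5],1.627); grab('wrist','w12')
```

```text
F [ 1.36 -4.7  -1.  ] M [-0.67 -0.17 -0.08] P [ 514.12 -234.43   58.92] rot [3.1292 0.0149 1.6293] t 17.75 op 0.537
roll origin [ 513.81 -234.13   79.39] red tip77 [ 509.31 -157.27   78.24] blue tip [ 517.32 -294.02   80.28]
shift cm [-0.18  0.04 -0.06] turn 0.13 now [ 514.1 -234.4   58.9] [3.1292 0.0149 1.6293] t 17.75 F [ 1.21 -4.4  -1.61] op 0.537
```

View pics/w12.png

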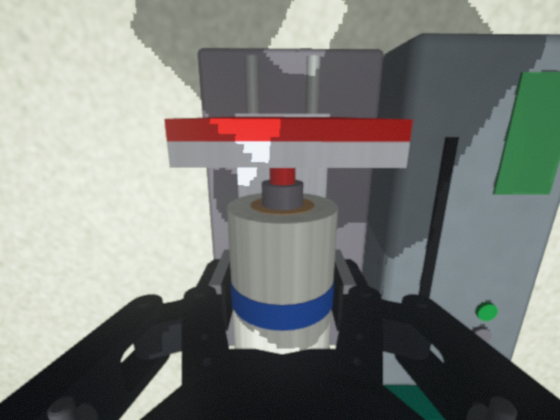

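Force 4.7 N at a pin depth of about 7 mm matches the spring alone, so the pin is sliding freely in the blue cup. Now the last ~2 mm.

Request:
drive_tool([
  [1, [-0.05, 0, -0.02], 0],
  [1, [-0.1, 0, -0.04], 0],
  [1, [-0.15, 0, -0.04], 0],
  [1, [-0.2, 0, -0.04], 0],
  [1, [-0.22, 0, -0.04], 0],
  [1, [-0.22, 0, -0.04], 0],
])

```text
clock: 18.55
eef_pos: [514.1, -236.5, 59.2]
tcp_rot: [3.13, 0.015, 1.629]
contact_force: [1.2, -3.4, -1.6]
opening: 0.541
```

Run:
```python
from h import *
avg(5); axispt(); grab('wrist','w13')
```

```text
F [ 0.79 -3.38 -1.66] M [-0.56 -0.14 -0.07] P [ 514.1  -236.55   59.26] rot [3.1295 0.0148 1.6293] t 18.8 op 0.547
roll origin [ 513.85 -236.29   79.77] red tip77 [ 509.34 -159.43   78.63] blue tip [ 517.36 -296.18   80.66]
```

Request:
drive_tool([
  [1, [-0.05, 0, 0], 0],
  [1, [-0.1, 0, 0], 0],
  [1, [-0.12, 0, 0], 0],
  [1, [-0.12, 0, 0], 0],
  [1, [-0.12, 0, 0], 0],
])

```text
clock: 19.48
eef_pos: [514.1, -237.3, 59.2]
tcp_rot: [3.13, 0.014, 1.629]
contact_force: [2.3, 3.8, 0.1]
opening: 0.542
```

Run:
```python
from h import *
avg(5); axispt(); grab('wrist','w14')
```

```text
F [ 1.59  4.57 -0.9 ] M [ 0.7  -0.28  0.02] P [ 514.06 -237.36   59.22] rot [3.1297 0.0142 1.6292] t 19.725 op 0.545
roll origin [ 513.78 -237.11   79.71] red tip77 [ 509.29 -160.25   78.61] blue tip [ 517.29 -297.     80.56]
```

View pics/w14.png

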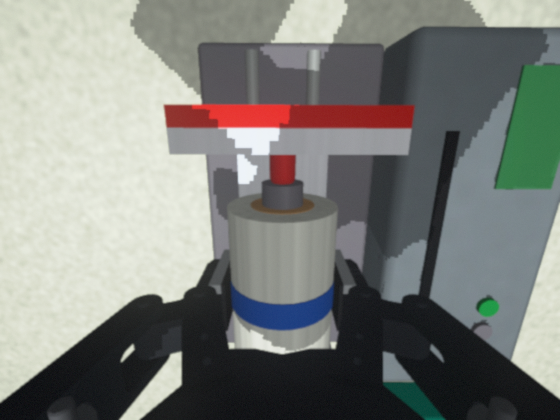

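The pin has bottomed: axial force went from -3.4 to +4.6 N at the expected position. I'll relax the arm, then open.

Request:
drive_tool([
  [1, [0.03, 0, 0.05], 0],
  [1, [0.03, 0, 0.05], 0],
  [1, [0.03, 0, 0.05], 0],
  [0.4, [0.03, 0, 0.05], 0],
  [0.3, [0.03, 0, 0.05], 0],
  [0.2, [0.03, 0, 0.05], 0],
  [0.1, [0.03, 0, 0.05], 0],
  [0.1, [0.03, 0, 0.05], 0],
  [0.1, [0.03, 0, 0.05], 0],
], grip_force=20)

```text
clock: 20.9
eef_pos: [514.0, -237.1, 58.7]
tcp_rot: [3.13, 0.014, 1.629]
contact_force: [0.3, 0.4, 0.7]
opening: 0.902
```

Run:
```python
from h import *
avg(3); grab('wrist','w15')
```

```text
F [ 0.09  0.31 -0.1 ] M [0.02 0.02 0.01] P [ 514.04 -237.08   58.71] rot [3.1298 0.0142 1.6294] t 21.05 op 0.9
```

View pics/w15.png

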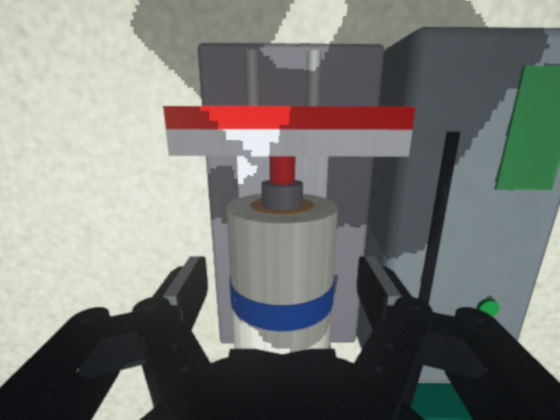

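The roll stays held with the fingers open and the force at zero. Now raising straight up.

Request:
drive_tool([
  [0.1, [0, 0, -1], 0],
  [0.1, [0, 0, -3], 0],
  [0.1, [0, 0, -6], 0],
  [0.1, [0, 0, -10], 0],
  [0.1, [0, 0, -14], 0],
  [0.1, [0, 0, -17], 0],
  [0.1, [0, 0, -17], 0],
  [0.1, [0, 0, -17], 0],
])

```text
clock: 22.1
eef_pos: [511.5, -234.6, 228.3]
tcp_rot: [3.13, 0.014, 1.629]
contact_force: [0.7, 0.6, -1.2]
opening: 0.902
```

Run:
```python
from h import *
avg(2); f=grab('wrist','w16');np.save('f16.npy',f,allow_pickle=True)
grab('side','s16');im=cv2.imread('pics/s16.png')[120:210,230:350];cv2.imwrite('pics/s16z.png',cv2.resize(im,None,fx=6,fy=6,interpolation=cv2.INTER_CUBIC))
im=cv2.imread('pics/w16.png')[60:260,200:360];cv2.imwrite('pics/w16z.png',cv2.resize(im,None,fx=3,fy=3,interpolation=cv2.INTER_CUBIC))
```

```text
F [ 0.67 -0.07  0.13] M [0.03 0.   0.  ] P [ 511.19 -234.47  227.66] rot [3.1316 0.0133 1.6293] t 22.2 op 0.901
```

View pics/w16.png

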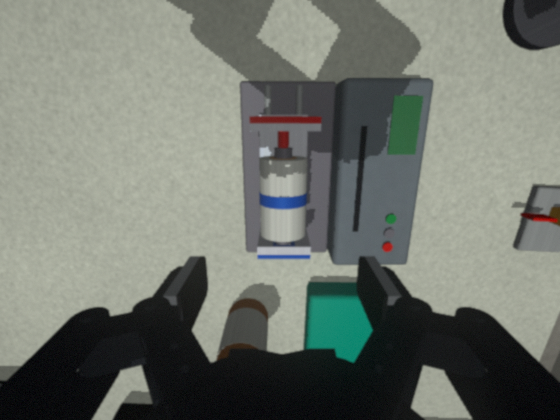

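View pics/w16z.png

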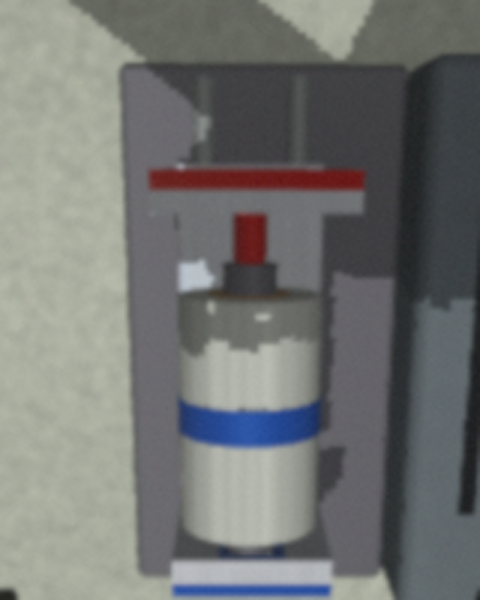

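View pics/s16z.png

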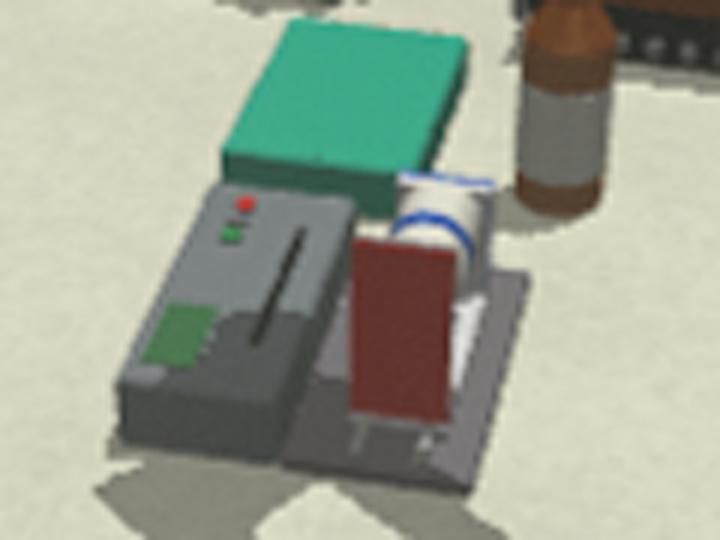

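Run:
```python
from h import *
f=np.load('f16.npy',allow_pickle=True).item()
im=f['color'].astype(int);R,G,B=im[...,0],im[...,1],im[...,2]
m=(B>90)&(B>1.5*R); m[:190]=0;m[215:]=0;m[:,:255]=0;m[:,312:]=0
y,x=np.nonzero(m);print(x.min(),x.max(),[(c,y[x==c].min(),y[x==c].max()) for c in (283,)])
c=y[x==283]; print('band top',onz(f,(283.3,(c.min()+c.max())/2),103).round(1))
o=np.array([514.6,-236.1,79]);u=np.array([-.056,.998,0])
for nm,P in(('band',o+[0,0,24]),('redface hole',o+68*u),('shoulder top red',o+50*u+[0,0,9]),('blue inner top',o-51*u+[0,0,13]),('front end top',o+40*u+[0,0,24]),('blue end top',o-40*u+[0,0,24])): print(nm,proj(f,P).round(1))
f2=grab('top','t16');im=cv2.imread('pics/t16.png');cv2.imwrite('pics/t16.png',im)
```

```text
260 305 [(283, np.int64(197), np.int64(208))]
band top [ 513.8 -236.   103. ]
band [284.2 202.7]
redface hole [284.1 127.9]
shoulder top red [284.2 147.9]
blue inner top [283.7 246.4]
front end top [284.4 160.8]
blue end top [284.  241.1]
```

View pics/t16.png

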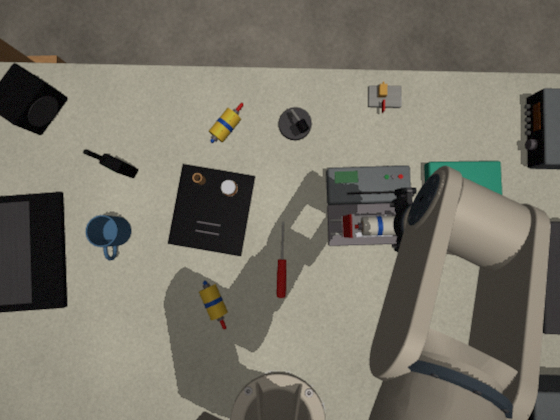

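The band measures y=-236.0, and fully home should be -236.2. Everything else is where it was, and the gripper is clear.

```bash
python3 -c "
from rig import r
print(r.sense()['clock'],r.sense()['contact_force']); print(r.sign_off())"
```

```text
22.35 [ 0.14016363 -0.58508803  0.63734504]
the job is handed in; nothing more can be done
None
```

The roll is in the printer, held by its own spring with both ends home, and I handed the job in at 22.4 s of the 64 s allowed.

**What I did:** I lifted the roll from the tray and pressed the plunger against the flat red face above its cup. After compressing it about 20 mm, I lowered the roll until the plunger sprang into the red cup. Then I eased it towards the blue cheek until the pin bottomed, let go and raised the arm clear.

**Checks that agreed:**
- **Force:** the highest reading against the printer was about 15 N, under the 22 N limit.
- **Red end:** the axial force fell from 13.9 to 10.2 N, as expected when the plunger moves 6 mm into its cup.
- **Blue end:** the axial force reversed from -3.4 to +4.6 N as the pin reached the bottom of its cup.
- **Final position:** the last wrist picture puts the roll's middle at y = -236.0 mm, against -236.2 mm worked out for fully home.
- **Surroundings:** in the last top and side pictures nothing else appears to have moved. The gripper was clear, with the wrist force back to zero.

**Didn't match exactly:**
- The tool drifted about 0.015 rad while loaded by the spring, and once settled up to 1.6 mm off sideways, which I corrected. Both stayed within the cups' clearance.
- At full compression the force reading gave about 19.8 mm and the arm position about 20.4 mm.

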